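# Wedge the row of specimen jars tight

## Robot

A 6-joint arm with a two-finger parallel gripper is mounted at the origin on the work surface. World frame = base frame: x ahead of the robot, y to its left, z up, the work surface at z = 0. Lengths are in mm, angles in rad, forces in N, time in s.
With the tool pointing down it reaches from about 400 to 925 mm from the base axis. Payload 12.5 kg.
Tool frame: the origin (TCP) lies between the finger pads; the fingertips stand 11 mm ahead of it and the grasp point (between the pads) lies 8 mm behind it (env.tip_extent is the distance from the TCP to the fingertips, in mm); x points along the fingers, z is the direction in which the jaws open and shut, and the axes are right-handed (so a half turn about x gives the same grasp; the last joint's range is limited). The gripper opens to 95 mm and grips with 3 to 60 N. Pads are 20 mm wide; open, the fingers measure 119 mm over their backs; the gripper's body (75 mm by 180 mm) begins 59 mm behind the grasp point.
Start: joints at [1.007, 0.491, 1.559, -0, 1.092, -0.106], TCP at [276.221, 560.667, 225.661] pointing down, gripper open.
Joint ranges: [-3.1, 3.1], [-0.84, 2.19], [0.05, 2.79], [-1.13, 4.28], [0.06, 2.93], [-2.69, 2.69]. Speed limits (rad/s): [2.22, 2.22, 2.79, 3.14, 3.14, 3.14].

## Interface

Orientations are given as [roll, pitch, yaw] about the fixed x, y, z axes, in that order (R = Rz(yaw) Ry(pitch) Rx(roll)).
In Python, from cell import status, imaging, env gives the robot as it stands. The module is installed in compiled form; this text tells all that it offers.
- The arm moves only by the tool apply_moves, never from a script. Its argument "increments" is a list of rows, each a list of 5 numbers: the closure, from 0 (fully open) to 1 (shut), then the shift along the tool's x, y, z in mm, then the turn about the tool's x in degrees. A call has 1 to 10 rows; each row shifts and turns the commanded pose from where the row before left it, along the tool's axes as they then stand; what a row does not reach is not made up. A row lasts 1/10 s, in which the tool goes at most 50 mm and 8.59 degrees, less where a joint would pass 70% of its speed; a pose out of reach is approached as far as the arm can. A call with a gripper value outside its range is refused whole. The fingers move at their own pace and stop on an object; the grip force is fixed at half the most. Time passes only in rows, so rows that do not move let the fingers close. It gives the time, the measured TCP pose, the force and the opening at its end, in the units of the state.
- status.state(): the state, without advancing time (a new reading comes with each control period).
- imaging.read_camera(name): name is "scene" or "top" or "wrist"; returns a dict with "pixels" (420x560x3 uint8, red, green, blue), "fovy" (degrees; the focal length in pixels is half the picture's height over the tangent of half this angle, whatever the lens; pixels are square), "cx", "cy" (the principal point, pixels), "R" (3x3) and "t" (3): a world point X has camera coordinates R X + t. Camera axes: x right, y down, z forward; pixel columns grow to the right and rows downward; lengths in mm; the calibration is good to about 2 mm. The wrist camera is an equidistant fisheye: a pixel r from the principal point sees the ray r / f radians off the axis. A picture is of the moment at which its call begins. There is no depth.
- env.job_done(): hands the job in, once; it reports no verdict.
The state is a dict: "t": time; "joints": joint angles; "qvel": joint speeds; "tau": joint torques, N m; "eef_pos": TCP position; "tcp_rot": TCP orientation; "ft_force": force on the tool from outside, world axes, zero at the start; "moment": the same for the moment, N m; "opening": opening from 0.0 (shut) to 1.0 (fully open).
Only numpy, scipy, OpenCV 4.12 (cv2) and the standard library are available. Lean on these libraries where they do the work, as an engineer would, in place of code of your own. Each camera call takes 0.05 s, during which the arm holds its last target. There are 200 camera calls.

## Task

The three specimen jars in the white packing tray still have room to rattle. Take the large wooden wedge (not the slim one or the straight block), lay it flat in the tray and drive it, thin end first and with its straight side along the tray's end wall, into the gap between that wall and the last jar until the jars stand tight together and it will go no further. Leave it there, with the jars upright in their row.

Things in the scene. Friction and masses are not known exactly. Their poses are not given: they have to be found in the camera images.
- wedge: large wooden wedge lying flat, 105 mm long, 34 high. Origin: centre of underside. x runs to the thin end (tip at +52.5 mm). Butt: x -52.5 to -22.5 mm, straight, 36 mm wide (y -18 to +18), grip it across, centre x = -37.5. From there it tapers to 10 mm at the tip: side y = +18 stays straight, the other slopes. Bystanders of the same wood: slim wedge (15 mm thick end), straight block.
- tray: white tray, fixed. Origin on the bench under the jars' line; x away from the robot, y left along the row. Floor 6 mm thick, x -100 to +40 mm. End walls 40 mm high (x -40 to +40), inner faces y = -100 and +100 mm, the latter flared at the front. 30 mm rails behind the jars (x = +30, to y = +62) and before the first two (x = -33, to y = +10). Tight, the 3 jars' centres are at y = -70, -10, +50.
- jar_c: last jar of the row, beside the gap: clear round plastic jar, green lid, 60 mm diameter, 60 mm high, like the other two. Origin: centre of its underside, z up. It starts 4 to 9 mm nearer the tray's +100 mm wall than when the row is tight.
- home (a point): point on the tray where the wedge's origin lies when it jams with the row tight: tray x = -27, y = +82, z = +6 mm, axes as the tray's. The gap is between the last jar and the tray's y = +100 mm wall, entered from the front along +x, free beyond. The wedge's +y side slides on that wall. It meets the jar 10 to 35 mm short of home; driving takes under 15 N, more only when it jams.
There are look-alikes about, which are no part of the job. Leave any pink look-alike of the jar_c alone.

How it is judged:
By the outcome, as a careful person would: the job done as asked, in the order asked, and still so for the second after the job is handed in, with the robot touching nothing.
It also fails if it takes over 48 s, if anything falls off the work surface, if the arm or the gripper's body presses on something with over 40 N, if the wrist force passes 120 N, or if a joint passes its speed limit or range.

## Working session

There is one attempt and no reset: what is moved stays moved. The work goes in short steps, Python scripts to look and compute and a tool call to move; the robot and the scene stay as the last step left them, time stands still between calls to the robot, and variables do not carry over. Pictures are saved under pics/ and viewed, about 8 in all and at most 12, crops included, and the job is handed in when it is done.

Besides the shell and the picture viewer there is one more tool, called after "Call:" as name(argument=value, ...), one argument or row to a line, values as JSON. apply_moves: Moves the arm, as the interface text tells. Its arguments: {"type":"object","properties":{"increments":{"type":"array"}},"required":["increments"]}

```bash
mkdir -p pics; cat > h.py <<'E'
import numpy as np, cv2, math
from cell import status, imaging, env
def shot(name, fn=None):
    d=imaging.read_camera(name)
    if fn: cv2.imwrite('pics/'+fn, cv2.cvtColor(d['pixels'],cv2.COLOR_RGB2BGR))
    return d
def ray(d,u,v,fish=False):
    H=d['pixels'].shape[0]; f=H/2/math.tan(math.radians(d['fovy'])/2)
    x,y=(u-d['cx']),(v-d['cy'])
    if fish:
        r=math.hypot(x,y)+1e-9; th=r/f; c=np.array([x/r*math.sin(th),y/r*math.sin(th),math.cos(th)])
    else: c=np.array([x/f,y/f,1])
    R=np.array(d['R']); return -R.T@np.array(d['t']), R.T@c
def onz(d,u,v,z,fish=False):
    o,r=ray(d,u,v,fish); return o+r*(z-o[2])/r[2]
E
python3 - <<'E'
from h import *
import pickle
a=shot('scene','s1.png');b=shot('top','t1.png');pickle.dump((a,b),open('v1.pkl','wb'))
print(status.state())
for d in(a,b):print(d['fovy'],d['cx'],d['cy'],ray(d,280,210))
E
```

```text
{'t': 0.1, 'joints': array([ 1.00739496e+00,  4.91476918e-01,  1.55936159e+00,  2.43066095e-05,
        1.09168138e+00, -1.05606415e-01]), 'qvel': array([ 3.48981350e-05,  4.40948114e-04, -1.20857626e-03,  1.84156026e-03,
        1.81234798e-03, -4.52232775e-05]), 'tau': array([ 2.31033628e-03, -6.13630557e+01, -2.58601588e+01,  6.94120070e-02,
        4.70639358e-02,  2.15965451e-05]), 'eef_pos': array([276.11022289, 560.49589271, 225.14333783]), 'tcp_rot': array([ 3.0127393 ,  1.56986884, -2.15745584]), 'ft_force': array([0.59198346, 0.6882077 , 0.89796435]), 'moment': array([ 0.02896096, -0.04259076, -0.02967616]), 'opening': 0.9980526605311251}
44.314408534656756 281.36186481363205 208.80663670479362 (array([1106.40867468,  549.00294147, 1064.7346128 ]), array([-0.42612983, -0.36276572, -0.8287501 ]))
48.89491057482811 276.662704170279 209.44832194312795 (array([411.093255  , 121.06042376, 853.95388408]), array([ 0.18794459, -0.01772994, -0.9820469 ]))
```

View pics/t1.png

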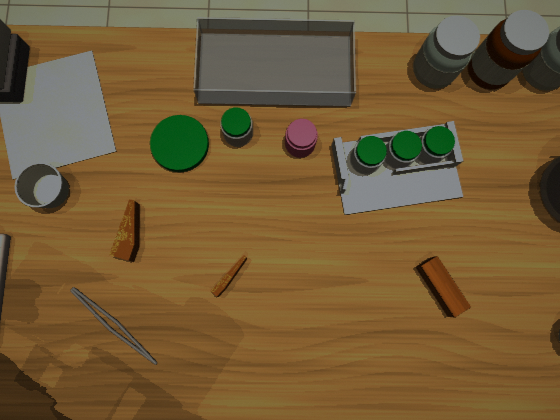

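View pics/s1.png

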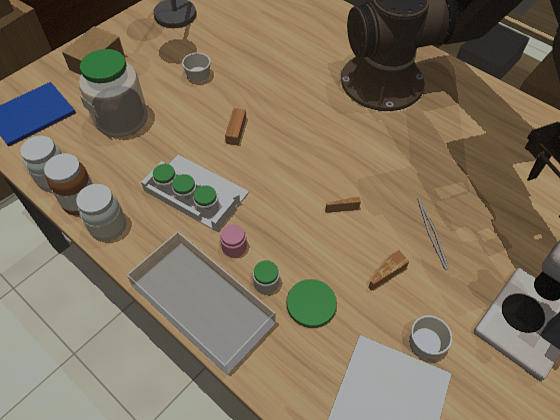

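The top view shows the large wedge at about (127,232) with its thin end up at (133,203). The tray is at about (400,170). Jar_c is the left green lid at (370,150), and the +y wall is at about (340,165). The slim wedge (230,275) and the block (443,287) are bystanders. The lone green jar (237,125) and the pink one (301,137) are look-alikes.

```bash
python3 - <<'E'
from h import *
import pickle
a,b=pickle.load(open('v1.pkl','rb'))
for n,d in(('s',a),('t',b)):
    hsv=cv2.cvtColor(d['pixels'],cv2.COLOR_RGB2HSV)
    m=cv2.inRange(hsv,(50,120,50),(75,255,255))
    k,l,st,c=cv2.connectedComponentsWithStats(m)
    for i in range(1,k):
        if st[i,4]>150: print(n,c[i].round(1),st[i,4],onz(d,*c[i],66).round(1))
bgr=cv2.cvtColor(b['pixels'],cv2.COLOR_RGB2BGR)
bgr=np.clip(bgr.astype(float)*1.6,0,255).astype(np.uint8)
c1=cv2.resize(bgr[190:275,95:165],None,fx=5,fy=5,interpolation=cv2.INTER_CUBIC)
c2=cv2.resize(bgr[115:220,325:470],None,fx=3,fy=4.0476,interpolation=cv2.INTER_CUBIC)
cv2.imwrite('pics/c1.png',np.hstack([c1,c2]))
print(c1.shape,c2.shape)
E
```

```text
s [102.   63.7] 1038 [ 554.  -604.3   66. ]
s [162.9 172.1] 256 [ 700.4 -175.9   66. ]
s [182.5 182.7] 267 [ 690.4 -116.2   66. ]
s [203.9 194. ] 275 [679.3 -53.5  66. ]
s [265.4 271.2] 356 [733.5 193.9  66. ]
s [309.9 300.9] 1467 [723.1 310.   66. ]
t [235.4 120.8] 619 [724.1 189.4  66. ]
t [178.4 142. ] 2473 [682.2 289.5  66. ]
t [439.8 139.7] 638 [ 695.5 -178.8   66. ]
t [406.9 144.4] 650 [ 685.4 -119.1   66. ]
t [371.4 149.6] 654 [674.5 -55.1  66. ]
(425, 350, 3) (425, 435, 3)
```

View pics/c1.png

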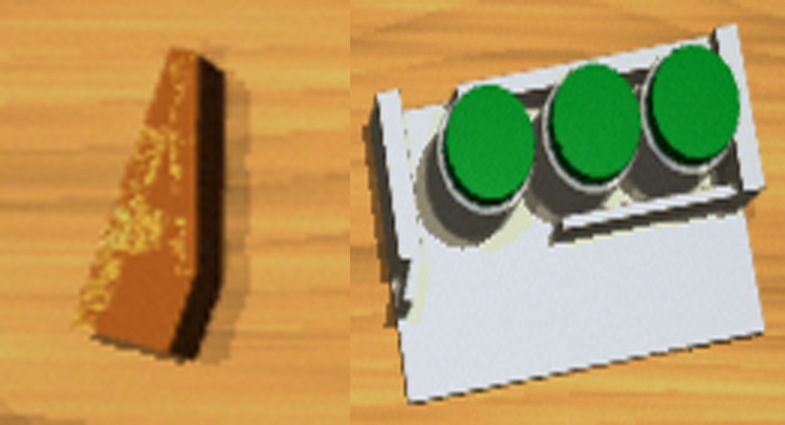

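```bash
cat >> h.py <<'E'
from scipy.spatial.transform import Rotation as Ro
def plan(target, jaw=None):
    """shift in tool axes to TCP target, and turn about tool x to align jaw (z) to dir (mod 180)"""
    s=status.state(); R=Ro.from_euler('xyz',s['tcp_rot']).as_matrix()
    out=R.T@(np.array(target)-s['eef_pos']); ang=None
    if jaw is not None:
        j=R.T@np.array([jaw[0],jaw[1],0]); ang=math.degrees(math.atan2(-j[1],j[2])); ang=(ang+90)%180-90
    print('tcp',s['eef_pos'].round(1),'F',s['ft_force'].round(1),'open',round(s['opening'],3),'q6',s['joints'][5].round(2)); print('tool shift',out.round(1),'turn',ang); print(R.round(3))
E
python3 - <<'E'
from h import *
import pickle
a,b=pickle.load(open('v1.pkl','rb'))
P={k:onz(b,95+u/5,190+v/5,34)[:2] for k,(u,v) in dict(bl=(83,333),br=(170,355),k=(195,272),tr=(193,52),tl=(167,50)).items()}
for k in P:print(k,P[k].round(1))
n=np.linalg.norm
print('butt',n(P['bl']-P['br']),'side',n(P['tl']-P['bl']),'tip',n(P['tl']-P['tr']),'buttlen',n(P['br']-P['k']))
x=P['tl']-P['bl'];x/=n(x);y=np.array([-x[1],x[0]])
print('yaw',math.atan2(x[1],x[0]))
est=[P[k]-x*q[0]-y*q[1] for k,q in dict(bl=(-52.5,18),br=(-52.5,-18),k=(-22.5,-18),tr=(52.5,8),tl=(52.5,18)).items()]
print(np.round(est,1)); o=np.mean(est,0); g=o-37.5*x; print('o',o,'grip',g)
plan([*g,120],y)
for nm,u,v,z in(('FL',410,403,6),('FR',763,332,6),('WLback',397,90,40),('WRback',735,27,40),('WRfront',763,188,40)):
    print(nm,onz(b,325+(u-350)/3,115+v/4.0476,z).round(1))
E
```

```text
bl [479.3 402.3]
br [472.  371.2]
k [501.5 364.5]
tr [581.2 371. ]
tl [581.8 380.4]
butt 31.98207123005554 side 104.80470043425463 tip 9.427101932065193 buttlen 30.211739532663476
yaw -0.21041215145692327
[[526.9 373.8]
 [527.1 377.8]
 [527.3 377.4]
 [528.2 374.2]
 [526.7 373.8]]
o [527.23228177 375.3999551 ] grip [490.55934748 383.23231681]
tcp [276.1 560.5 225.1] F [0.6 0.7 0.9] open 0.998 q6 -0.11
tool shift [ 105.2 -270.7  -64.1] turn -14.17464132151926
[[-0.001 -0.897  0.442]
 [-0.001  0.442  0.897]
 [-1.     0.    -0.001]]
FL [566.7 -15.9   6. ]
FR [ 604.2 -239.1    6. ]
WLback [706.1  -4.3  40. ]
WRback [ 740.7 -216.1   40. ]
WRfront [ 663.6 -228.9   40. ]
```

Call:
apply_moves(
  increments=[
    [0,10,-34,-8,0],
    [0,10,-34,-8,0],
    [0,10,-34,-8,0],
    [0,15,-34,-8,0],
    [0,15,-34,-8,0],
    [0,15,-34,-8,0],
    [0,15,-34,-8,0],
    [0,15,-33,-8,0],
    [0,0,0,0,-7],
    [0,0,0,0,-7.2],
  ],
)

```text
t: 1.1
eef_pos: [491.6, 382.3, 119.6]
tcp_rot: [2.299, 1.569, -2.62]
ft_force: [0.4, 0.2, 0.3]
opening: 0.996
```

```bash
python3 - <<'E'
from h import *
plan([490.5,383.2,18],[0.2089,0.9779]); shot('wrist','w1.png')
E
```

```text
tcp [491.6 382.3 119.6] F [0.4 0.2 0.3] open 0.996 q6 -0.81
tool shift [101.6   1.1   0.7] turn 0.19444216202234088
[[-0.002 -0.979  0.206]
 [-0.001  0.206  0.979]
 [-1.     0.001 -0.001]]
```

View pics/w1.png

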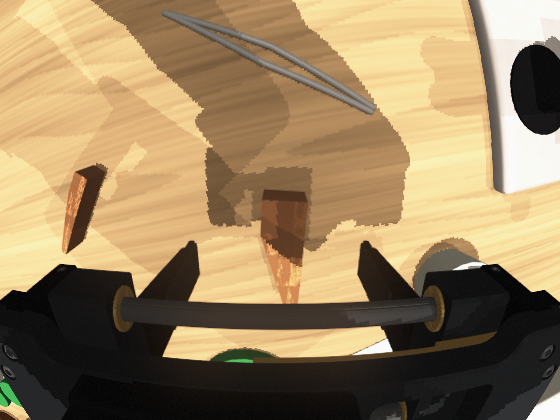

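The wrist view shows the wedge butt at about (285,205), square and centred between the fingers. Next I descend and grip.

Call:
apply_moves(
  increments=[
    [0,30,0.5,0.5,0],
    [0,30,0.5,0,0],
    [0,25,0,0,0],
    [0,15,0,0,0],
    [0,0,0,0,0],
    [1,0,0,0,0],
    [1,0,0,0,0],
    [1,0,0,0,0],
    [1,0,0,0,0],
    [1,0,0,0,0],
  ],
)

```text
t: 2.15
eef_pos: [490.3, 384.3, 21.2]
tcp_rot: [-0.792, 1.57, 0.569]
ft_force: [0.7, 0.7, 0.3]
opening: 0.637
```

Call:
apply_moves(
  increments=[
    [1,0,0,0,0],
    [1,0,0,0,0],
    [1,0,0,0,0],
  ],
)

```text
t: 2.45
eef_pos: [490.2, 384.2, 20.7]
tcp_rot: [-0.366, 1.571, 0.995]
ft_force: [-0.2, 1.2, 0.1]
opening: 0.385
```

Grip holds at opening 0.385, which is about 36.6 mm. I'm lifting now and looking at the tray's end wall more closely.

Call:
apply_moves(
  increments=[
    [1,-15,0,0,0],
    [1,-35,0,0,0],
    [1,-35,0,0,0],
    [1,-15,0,0,0],
  ],
)

```text
t: 2.85
eef_pos: [491.0, 384.7, 124.8]
tcp_rot: [-0.787, 1.566, 0.573]
ft_force: [0.6, 0.7, -0.8]
opening: 0.381
```

```bash
python3 - <<'E'
from h import *
import pickle
a,b=shot('scene'),shot('top');pickle.dump((a,b),open('v2.pkl','wb'))
A=cv2.cvtColor(a['pixels'],cv2.COLOR_RGB2BGR);B=cv2.cvtColor(b['pixels'],cv2.COLOR_RGB2BGR)
B=np.clip(B*1.5,0,255).astype(np.uint8)
f=lambda i,x,y,w,h:cv2.resize(i[y:y+h,x:x+w],None,fx=5,fy=5,interpolation=cv2.INTER_CUBIC)
cv2.imwrite('pics/c2.png',np.hstack([f(B,325,115,75,110),f(A,170,150,85,110)]))
plan([0,0,0])
E
```

```text
tcp [491.  384.8 123.9] F [-0.5  0.1 -1.3] open 0.378 q6 -0.8
tool shift [ 120.9  400.4 -479.1] turn None
[[ 0.004 -0.978  0.208]
 [ 0.003  0.208  0.978]
 [-1.    -0.003  0.003]]
```

View pics/c2.png

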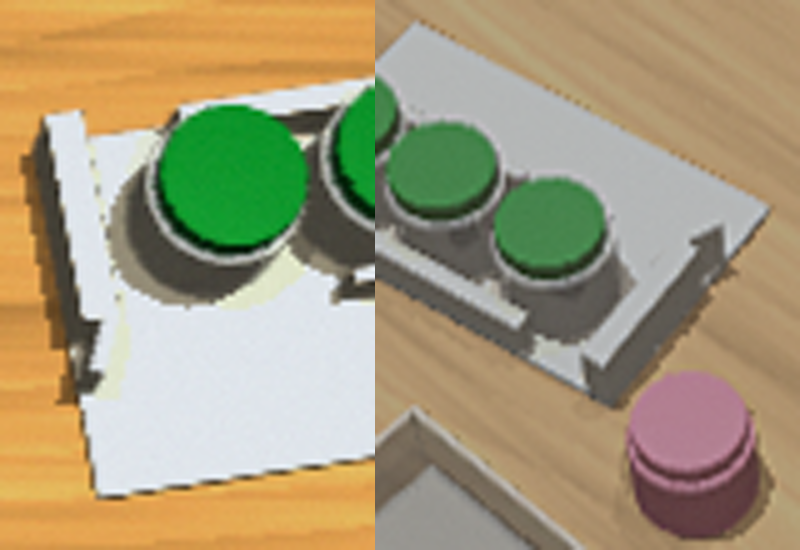

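```bash
python3 - <<'E'
from h import *
import pickle
a,b=pickle.load(open('v2.pkl','rb'))
T=lambda u,v,z:onz(b,325+u/5,115+v/5,z)
S=lambda u,v,z:onz(a,170+(u-375)/5,150+v/5,z)
y=0.169;X=np.array([math.cos(y),math.sin(y)]);Y=np.array([-X[1],X[0]])
def pr(n,p):print(n,p.round(1),'along x,y:',(p[:2]@X).round(1),(p[:2]@Y).round(1))
for z in(40,46):
    pr('T in back',T(82,112,z));pr('T out back',T(47,118,z));pr('T in front',T(101,318,z));pr('S in back',S(585,358,z));pr('S out back',S(598,373,z));pr('S in front',S(688,252,z))
pr('T FL',T(98,497,6));pr('S FL',S(768,208,6)); pr('S FR',S(415,22,6)); pr('T FR',onz(b,462.7,197,6));pr('S base bl',S(612,405,0))
E
```

```text
T in back [705.8  -5.7  40. ] along x,y: 694.8 -124.3
T out back [703.2   7.3  40. ] along x,y: 694.4 -111.0
T in front [627.1 -11.7  40. ] along x,y: 616.2 -117.0
S in back [711.2   2.9  40. ] along x,y: 701.6 -116.7
S out back [713.   13.5  40. ] along x,y: 705.1 -106.7
S in front [635.2  -3.7  40. ] along x,y: 625.5 -110.5
T in back [703.6  -4.7  46. ] along x,y: 692.8 -123.0
T out back [701.1   8.2  46. ] along x,y: 692.4 -109.9
T in front [625.5 -10.7  46. ] along x,y: 614.8 -115.7
S in back [713.5   6.1  46. ] along x,y: 704.4 -114.0
S out back [715.3  16.6  46. ] along x,y: 707.9 -104.0
S in front [ 6.379e+02 -5.000e-01  4.600e+01] along x,y: 628.7 -107.8
T FL [567.  -15.1   6. ] along x,y: 556.4 -110.3
S FL [573. -11.   6.] along x,y: 562.9 -107.2
S FR [ 609.3 -234.9    6. ] along x,y: 561.2 -334.0
T FR [ 604.2 -239.2    6. ] along x,y: 555.4 -337.4
S base bl [706.   10.7   0. ] along x,y: 697.8 -108.2
```

Two views put the tray origin at about (687,-108), yaw about 0.167. I checked this against the 140 mm floor length and the jar spacing, and both agree. The wall's inner face and its flare are good to about 3 mm, so I'll confirm those by touch.

```bash
cat >> h.py <<'E'
YAW=0.167;TX=np.array([math.cos(YAW),math.sin(YAW)]);TY=np.array([-TX[1],TX[0]]);TO=np.array([687,-108.])
def goal(wx,wy,z): # wedge origin in tray frame -> TCP target
    return [*(TO+TX*(wx-37.5)+TY*wy),z]
def intray():
    s=status.state(); d=s['eef_pos'][:2]-TO; print('wedge in tray',(d@TX+37.5).round(1),(d@TY).round(1),'F tray',(s['ft_force'][:2]@TX).round(1),(s['ft_force'][:2]@TY).round(1),s['ft_force'][2].round(1),'t',s['t'])
E
python3 -c "
from h import *
plan(goal(-105,80.5,124),TY)"
```

```text
tcp [491.  384.8 123.9] F [-0.5  0.1 -1.3] open 0.378 q6 -0.8
tool shift [  -1.1 -132.3 -418.7] turn -21.599842397070987
[[ 0.004 -0.978  0.208]
 [ 0.003  0.208  0.978]
 [-1.    -0.003  0.003]]
```

Call:
apply_moves(
  increments=[
    [1,0,-10,-32,0],
    [1,0,-10,-32,0],
    [1,0,-10,-32,0],
    [1,0,-10,-32,0],
    [1,0,-10,-32,0],
    [1,0,-10,-32,0],
    [1,0,-10,-32,0],
    [1,0,-10,-32,0],
    [1,0,-10,-32,0],
    [1,0,-10,-32,0],
  ],
)

```text
t: 3.95
eef_pos: [520.8, 49.0, 120.0]
tcp_rot: [1.711, 1.57, 3.072]
ft_force: [0.3, -0.5, -0.3]
opening: 0.375
```

Call:
apply_moves(
  increments=[
    [1,0,-11,-32,0],
    [1,0,-11,-32,0],
    [1,0,-10,-35,0],
    [1,0,0,0,-7.2],
    [1,0,0,0,-7.2],
    [1,0,0,0,-7.2],
    [1,0,0,0,0],
  ],
)

```text
t: 4.65
eef_pos: [531.5, -53.2, 120.0]
tcp_rot: [1.129, 1.569, 2.868]
ft_force: [-0.5, 1.1, -0.5]
opening: 0.377
```

```bash
python3 - <<'E'
from h import *
plan(goal(-105,80.5,60),TY);intray()
w=shot('wrist');t=shot('top')
I=[cv2.cvtColor(w['pixels'],cv2.COLOR_RGB2BGR)[100:400],np.clip(cv2.cvtColor(t['pixels'],cv2.COLOR_RGB2BGR)[90:290,270:550]*1.5,0,255).astype(np.uint8)]
I[0]=cv2.resize(I[0],(500,268));I[1]=cv2.resize(I[1],(500,357),interpolation=cv2.INTER_CUBIC)
cv2.imwrite('pics/m1.png',np.vstack(I)[:600])
E
```

```text
tcp [531.5 -53.2 120. ] F [-0.5  1.1 -0.5] open 0.377 q6 -1.96
tool shift [60.  -1.8  0.5] turn 0.09244372972631254
[[-0.001 -0.986 -0.168]
 [ 0.    -0.168  0.986]
 [-1.     0.001  0.001]]
wedge in tray -106.7 79.9 F tray -0.3 1.2 -0.5 t 4.65
```

View pics/m1.png

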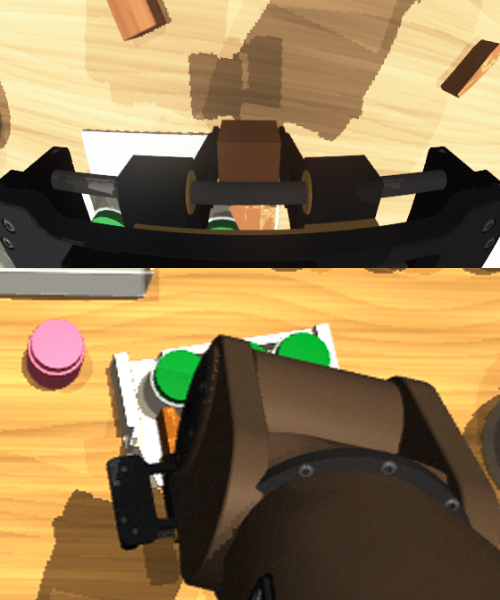

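The wedge is held square, butt towards the robot. The top view shows its tip short of the gap between jar_c and the left wall. Next I lower it to the tray floor.

Call:
apply_moves(
  increments=[
    [1,30,-1,0.5,0],
    [1,30,0,0,0],
    [1,20,0,0,0],
    [1,8,0,0,0],
    [1,3,0,0,0],
    [1,1,0,0,0],
    [1,0,0,0,0],
  ],
)

```text
t: 5.45
eef_pos: [533.2, -52.5, 29.4]
tcp_rot: [-1.884, 1.57, -0.146]
ft_force: [-0.4, -0.3, -0.6]
opening: 0.377
```

```bash
python3 - <<'E'
from h import *
intray();plan(goal(-70,80.5,27.5),TY);d=shot('scene');
B=cv2.cvtColor(d['pixels'],cv2.COLOR_RGB2BGR)[130:240,140:260];cv2.imwrite('pics/c3.png',cv2.resize(B,None,fx=5,fy=5,interpolation=cv2.INTER_CUBIC))
E
```

```text
wedge in tray -104.9 80.3 F tray -0.5 -0.3 -0.6 t 5.45
tcp [533.2 -52.5  29.4] F [-0.4 -0.3 -0.6] open 0.377 q6 -1.96
tool shift [  1.9 -34.9   0.2] turn -0.02628720320420541
[[ 0.001 -0.986 -0.166]
 [-0.    -0.166  0.986]
 [-1.    -0.001 -0.   ]]
```

View pics/c3.png

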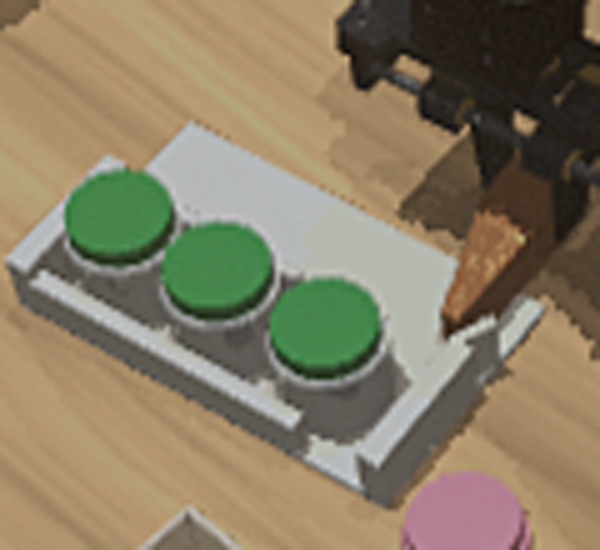

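The scene crop shows the tip at about (445,330), inside the wall line and short of jar_c, possibly a few mm off the wall. I'll advance a little, then feel for the wall sideways.

Call:
apply_moves(
  increments=[
    [1,0.5,-7,0,0],
    [1,0.5,-7,0,0],
    [1,0,-7,0,0],
    [1,0,-4,0,0],
    [1,0,0,0,0],
    [1,0,0,1,0],
    [1,0,0,1,0],
    [1,0,0,0,0],
  ],
)

```text
t: 6.3
eef_pos: [557.1, -46.7, 27.7]
tcp_rot: [-2.622, 1.57, -0.885]
ft_force: [1.0, -5.4, -1.6]
opening: 0.379
```

```bash
python3 -c "
from h import *
intray();plan(goal(-70,82,27.5),TY)"
```

```text
wedge in tray -80.4 82.0 F tray 0.1 -5.5 -1.6 t 6.3
tcp [557.1 -46.7  27.7] F [ 1.  -5.4 -1.6] open 0.379 q6 -1.94
tool shift [  0.2 -10.4   0. ] turn -0.04234369417609685
[[ 0.    -0.986 -0.165]
 [-0.    -0.165  0.986]
 [-1.    -0.    -0.   ]]
```

The wall contact comes at y=82.0, exactly as my frame predicts. Now driving.

Call:
apply_moves(
  increments=[
    [1,0,-4,-0.5,0],
    [1,0,-4,0,0],
    [1,0,-4,0,0],
    [1,0,-4,0,0],
    [1,0,-4,0,0],
    [1,0,0,0,0],
  ],
)

```text
t: 6.9
eef_pos: [577.8, -43.8, 27.6]
tcp_rot: [-2.023, 1.57, -0.285]
ft_force: [1.5, -4.9, -1.0]
opening: 0.382
```

```bash
python3 -c "
from h import *
intray();plan(goal(-27,82,27.5),TY)"
```

```text
wedge in tray -59.5 81.5 F tray 0.7 -5.1 -1.0 t 6.9
tcp [577.8 -43.8  27.6] F [ 1.5 -4.9 -1. ] open 0.382 q6 -1.93
tool shift [  0.2 -32.5   0.5] turn -0.00895260511538254
[[ 0.001 -0.986 -0.166]
 [-0.    -0.166  0.986]
 [-1.    -0.001 -0.001]]
```

Call:
apply_moves(
  increments=[
    [1,0,-3,0,0],
    [1,0,-3,0,0],
    [1,0,-3,0,0],
    [1,0,-3,0,0],
    [1,0,-3,0,0],
    [1,0,0,0,0],
  ],
)

```text
t: 7.5
eef_pos: [592.3, -41.6, 27.6]
tcp_rot: [-2.521, 1.57, -0.783]
ft_force: [1.1, -7.2, -1.9]
opening: 0.381
```

```bash
python3 -c "
from h import *
intray();plan(goal(-27,82,27.5),TY)"
```

```text
wedge in tray -44.8 81.2 F tray -0.1 -7.3 -1.9 t 7.5
tcp [592.3 -41.6  27.6] F [ 1.1 -7.2 -1.9] open 0.381 q6 -1.92
tool shift [  0.1 -17.8   0.8] turn -0.007206224253650362
[[ 0.001 -0.986 -0.166]
 [-0.001 -0.166  0.986]
 [-1.    -0.    -0.001]]
```

Call:
apply_moves(
  increments=[
    [1,0,-2,-0.7,0],
    [1,0,-2,0,0],
    [1,0,-2,0,0],
    [1,0,-2,0,0],
    [1,0,-2,0,0],
    [1,0,0,0,0],
  ],
)

```text
t: 8.1
eef_pos: [602.0, -40.2, 27.6]
tcp_rot: [-3.132, 1.571, -1.394]
ft_force: [-0.3, -5.4, -2.2]
opening: 0.379
```

```bash
python3 -c "
from h import *
intray();plan(goal(-27,82,27.5),TY)"
```

```text
wedge in tray -35.0 81.0 F tray -1.2 -5.3 -2.2 t 8.1
tcp [602.  -40.2  27.6] F [-0.3 -5.4 -2.2] open 0.379 q6 -1.91
tool shift [ 0.1 -8.   1. ] turn 0.016440427747198783
[[ 0.    -0.986 -0.167]
 [-0.    -0.167  0.986]
 [-1.    -0.    -0.   ]]
```

Call:
apply_moves(
  increments=[
    [1,0,-1.5,-0.3,0],
    [1,0,-1.5,0,0],
    [1,0,-1.5,0,0],
    [1,0,-1.5,0,0],
    [1,0,0,0,0],
  ],
)

```text
t: 8.6
eef_pos: [605.8, -40.0, 27.3]
tcp_rot: [1.512, 1.566, -3.032]
ft_force: [-10.1, -11.4, 3.9]
opening: 0.374
```

```bash
python3 -c "
from h import *
intray()"
```

```text
wedge in tray -31.2 80.6 F tray -11.8 -9.5 3.9 t 8.6
```

Call:
apply_moves(
  increments=[
    [1,0,-1.5,0,0],
    [1,0,-1.5,0,0],
    [1,0,0,0,0],
  ],
)

```text
t: 8.9
eef_pos: [606.6, -40.0, 27.2]
tcp_rot: [1.459, 1.561, -3.085]
ft_force: [-22.3, -17.0, 10.2]
opening: 0.377
```

```bash
python3 - <<'E'
from h import *
intray();plan(goal(-27,82,27.5),TY);d=shot('scene');
B=cv2.cvtColor(d['pixels'],cv2.COLOR_RGB2BGR)[130:240,140:260];cv2.imwrite('pics/c4.png',cv2.resize(B,None,fx=5,fy=5,interpolation=cv2.INTER_CUBIC))
hsv=cv2.cvtColor(d['pixels'],cv2.COLOR_RGB2HSV)
k,l,st,c=cv2.connectedComponentsWithStats(cv2.inRange(hsv,(50,120,50),(75,255,255)))
for i in range(1,k):
    if 150<st[i,4]<400: p=onz(d,*c[i],66)[:2]-TO;print(c[i].round(1),(p@TX).round(1),(p@TY).round(1))
E
```

```text
wedge in tray -30.5 80.5 F tray -24.8 -13.0 10.2 t 8.9
tcp [606.6 -40.   27.2] F [-22.3 -17.   10.2] open 0.377 q6 -1.91
tool shift [-0.3 -3.5  1.5] turn 0.07048841787073457
[[-0.01  -0.986 -0.167]
 [-0.001 -0.167  0.986]
 [-1.     0.01   0.001]]
[162.8 171.9] 1.5 -69.7
[182.2 182. ] 0.7 -10.5
[201.9 193.3] 2.3 49.7
[265.3 269.6] 93.1 287.7
[303.5 290.8] 92.3 383.1
```

View pics/c4.png

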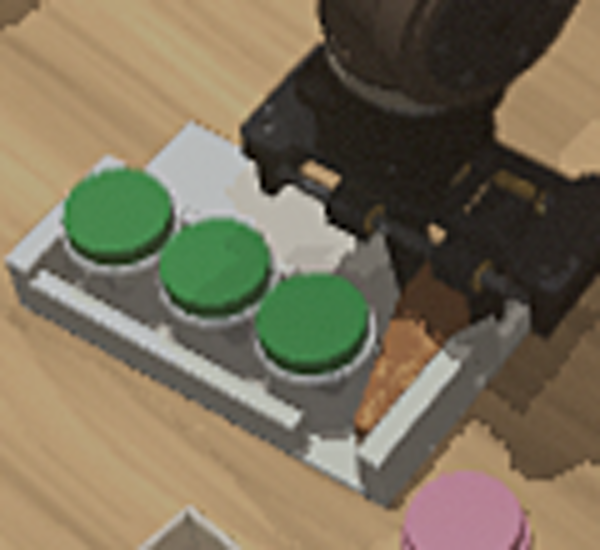

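The view shows the wedge in the gap at (400,375), all three jars upright and the lids at y=-69.7/-10.5/+49.7, which is tight. The drive force has risen to 25 N with almost no travel. One more nudge, then ease off, release and rise.

Call:
apply_moves(
  increments=[
    [1,0,-1,0,0],
    [1,0,-1,0,0],
    [1,0,0,0,0],
  ],
)

```text
t: 9.25
eef_pos: [607.1, -39.9, 27.2]
tcp_rot: [1.449, 1.558, -3.095]
ft_force: [-29.3, -20.2, 15.1]
opening: 0.378
```

Call:
apply_moves(
  increments=[
    [1,0,1.5,-0.5,0],
    [1,0,1.5,-0.5,0],
    [0.4,0,0,0,0],
    [0.4,0,0,0,0],
    [0.4,0,0,0,0],
    [0.4,0,0,0,0],
  ],
)

```text
t: 9.85
eef_pos: [608.6, -47.3, 27.6]
tcp_rot: [2.615, 1.563, -1.929]
ft_force: [-15.2, -63.4, 0.4]
opening: 0.555
```

```bash
python3 -c "
from h import *
intray();plan(goal(-27,82,27.5),TY)"
```

```text
wedge in tray -29.7 72.9 F tray -25.5 -60.0 0.4 t 9.85
tcp [608.6 -47.3  27.6] F [-15.2 -63.4   0.4] open 0.555 q6 -1.91
tool shift [-0.  -2.7  9.1] turn 0.10280276200018079
[[-0.003 -0.986 -0.168]
 [-0.008 -0.168  0.986]
 [-1.     0.004 -0.007]]
```

The +y finger met the flared wall while opening. I'm narrowing the opening and rising.

Call:
apply_moves(
  increments=[
    [0.56,0,0,0,0],
    [0.56,0,0,0,0],
  ],
)

```text
t: 10.05
eef_pos: [608.0, -44.6, 27.4]
tcp_rot: [2.081, 1.565, -2.465]
ft_force: [-13.6, -24.0, 3.2]
opening: 0.483
```

```bash
python3 -c "
from h import *
intray();plan(goal(-27,82,27.5),TY)"
```

```text
wedge in tray -29.9 75.6 F tray -17.4 -21.4 3.2 t 10.05
tcp [608.  -44.6  27.4] F [-13.6 -24.    3.2] open 0.483 q6 -1.91
tool shift [-0.2 -2.9  6.4] turn -0.005972713945922692
[[-0.005 -0.986 -0.166]
 [-0.004 -0.166  0.986]
 [-1.     0.005 -0.003]]
```

Call:
apply_moves(
  increments=[
    [0.56,0,1,-2,0],
    [0.56,0,1,-1,0],
    [0.56,0,0,0,0],
  ],
)

```text
t: 10.35
eef_pos: [607.3, -43.3, 27.3]
tcp_rot: [1.286, 1.568, 3.024]
ft_force: [-6.5, -4.8, 0.1]
opening: 0.441
```

```bash
python3 -c "
from h import *
intray()"
```

```text
wedge in tray -30.3 77.1 F tray -7.2 -3.6 0.1 t 10.35
```

Call:
apply_moves(
  increments=[
    [0.56,-4,1,0,0],
    [0.56,-8,1,0,0],
    [0.56,-15,0,0,0],
    [0.56,-25,0,0,0],
    [0.56,-30,0,0,0],
    [0.56,0,0,0,0],
  ],
)

```text
t: 10.95
eef_pos: [608.5, -43.6, 114.7]
tcp_rot: [-1.878, 1.563, -0.14]
ft_force: [0.1, -0.4, 0.1]
opening: 0.435
```

```bash
python3 - <<'E'
from h import *
intray();plan(goal(-112,80,100),TY);d=shot('scene');
B=cv2.cvtColor(d['pixels'],cv2.COLOR_RGB2BGR)[130:240,140:260];cv2.imwrite('pics/c5.png',cv2.resize(B,None,fx=5,fy=5,interpolation=cv2.INTER_CUBIC))
hsv=cv2.cvtColor(d['pixels'],cv2.COLOR_RGB2HSV)
k,l,st,c=cv2.connectedComponentsWithStats(cv2.inRange(hsv,(50,120,50),(75,255,255)))
for i in range(1,k):
    if 150<st[i,4]<400: p=onz(d,*c[i],66)[:2]-TO;print(c[i].round(1),(p@TX).round(1),(p@TY).round(1))
E
```

```text
wedge in tray -29.2 76.6 F tray 0.1 -0.4 0.1 t 10.95
tcp [608.5 -43.6 114.7] F [ 0.1 -0.4  0.1] open 0.435 q6 -1.92
tool shift [14.1 82.9  3.5] turn 0.023720609630402123
[[ 0.008 -0.986 -0.167]
 [-0.001 -0.167  0.986]
 [-1.    -0.008 -0.002]]
[162.8 171.7] 1.0 -70.1
[182.4 182. ] 0.4 -10.3
[201.9 193.3] 2.4 49.8
[265.  270.1] 94.4 287.7
[304.6 293.5] 96.4 388.2
```

View pics/c5.png

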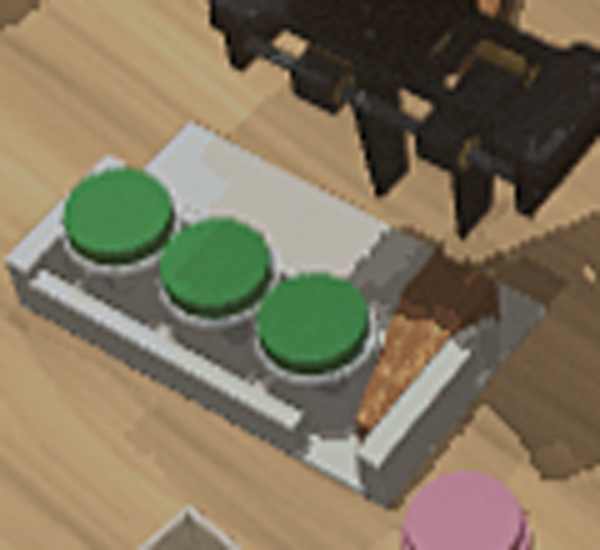

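The wedge is released and stays in place with the row tight. The finger touched the flare, so part of the jam force may have come from that. I'll check by pushing the butt with closed fingers from behind.

Call:
apply_moves(
  increments=[
    [1,0,25,3,0],
    [1,0,25,2,0],
    [1,0,5,0,0],
    [1,0,0,0,0],
    [1,0,0,0,0],
    [1,0,0,0,0],
    [1,30,0,0,0],
    [1,30,0,0,0],
    [1,20,0,0,0],
    [1,0,0,0,0],
  ],
)

```text
t: 12.0
eef_pos: [550.7, -47.6, 27.2]
tcp_rot: [1.171, 1.567, 2.909]
ft_force: [-0.3, -0.5, 0.6]
opening: 0.006
```

```bash
python3 -c "
from h import *
intray();plan(goal(-60,80.5,28),TY)"
```

```text
wedge in tray -86.9 82.3 F tray -0.4 -0.5 0.6 t 12.0
tcp [550.7 -47.6  27.2] F [-0.3 -0.5  0.6] open 0.006 q6 -1.94
tool shift [ -0.9 -26.9  -1.8] turn 0.007034114176988737
[[-0.004 -0.986 -0.166]
 [ 0.001 -0.166  0.986]
 [-1.     0.004  0.002]]
```

Call:
apply_moves(
  increments=[
    [1,2,-10,-0.5,0],
    [1,0,-9,-0.5,0],
    [1,0,-5,0,0],
    [1,0,-3,0,0],
    [1,0,-2,0,0],
    [1,0,-2,0,0],
    [1,0,0,0,0],
  ],
)

```text
t: 12.7
eef_pos: [581.9, -43.6, 27.7]
tcp_rot: [1.1, 1.57, 2.838]
ft_force: [-1.7, -0.0, 1.2]
opening: 0.003
```

```bash
python3 -c "
from h import *
intray()"
```

```text
wedge in tray -55.4 81.0 F tray -1.7 0.2 1.2 t 12.7
```

Call:
apply_moves(
  increments=[
    [1,0,-1.5,0,0],
    [1,0,-1.5,0,0],
    [1,0,-1.5,0,0],
    [1,0,0,0,0],
  ],
)

```text
t: 13.1
eef_pos: [582.8, -43.1, 27.3]
tcp_rot: [1.325, 1.562, 3.063]
ft_force: [-17.7, -5.7, 10.5]
opening: 0.003
```

```bash
python3 -c "
from h import *
intray()"
```

```text
wedge in tray -54.5 81.3 F tray -18.4 -2.7 10.5 t 13.1
```

Call:
apply_moves(
  increments=[
    [1,0,-1.5,0,0],
    [1,0,-1.5,0,0],
    [1,0,0,0,0],
  ],
)

```text
t: 13.4
eef_pos: [583.2, -42.7, 27.0]
tcp_rot: [1.331, 1.556, 3.07]
ft_force: [-30.0, -9.3, 16.0]
opening: 0.004
```

Call:
apply_moves(
  increments=[
    [1,0,-1,0,0],
    [1,0,-1,0,0],
    [1,0,0,0,0],
  ],
)

```text
t: 13.7
eef_pos: [583.4, -42.7, 27.0]
tcp_rot: [1.342, 1.553, 3.081]
ft_force: [-38.0, -12.6, 21.7]
opening: 0.004
```

```bash
python3 -c "
from h import *
intray()"
```

```text
wedge in tray -53.8 81.6 F tray -39.6 -6.1 21.7 t 13.7
```

It's jammed: 40 N gives under 1 mm of travel. Backing off, rising and checking.

Call:
apply_moves(
  increments=[
    [1,0,4,0,0],
    [1,0,6,0,0],
    [1,0,15,0,0],
    [1,-30,15,0,0],
    [1,-40,10,0,0],
    [1,-40,0,0,0],
    [1,-20,0,0,0],
    [1,0,0,0,0],
  ],
)

```text
t: 14.5
eef_pos: [543.5, -50.7, 160.6]
tcp_rot: [-1.929, 1.564, -0.192]
ft_force: [1.0, 0.5, -1.1]
opening: 0.001
```

```bash
python3 - <<'E'
from h import *
intray();d=shot('scene')
B=cv2.cvtColor(d['pixels'],cv2.COLOR_RGB2BGR)[130:240,140:260];cv2.imwrite('pics/c6.png',cv2.resize(B,None,fx=5,fy=5,interpolation=cv2.INTER_CUBIC))
hsv=cv2.cvtColor(d['pixels'],cv2.COLOR_RGB2HSV)
k,l,st,c=cv2.connectedComponentsWithStats(cv2.inRange(hsv,(50,120,50),(75,255,255)))
for i in range(1,k):
    if 150<st[i,4]<300: p=onz(d,*c[i],66)[:2]-TO;print(c[i].round(1),(p@TX).round(1),(p@TY).round(1))
E
```

```text
wedge in tray -94.5 80.4 F tray 1.1 0.3 -1.1 t 14.5
[162.7 171.7] 1.2 -70.4
[181.9 181.6] 0.2 -12.0
[201.6 193. ] 2.0 48.6
[265.  270.5] 95.3 288.4
```

View pics/c6.png

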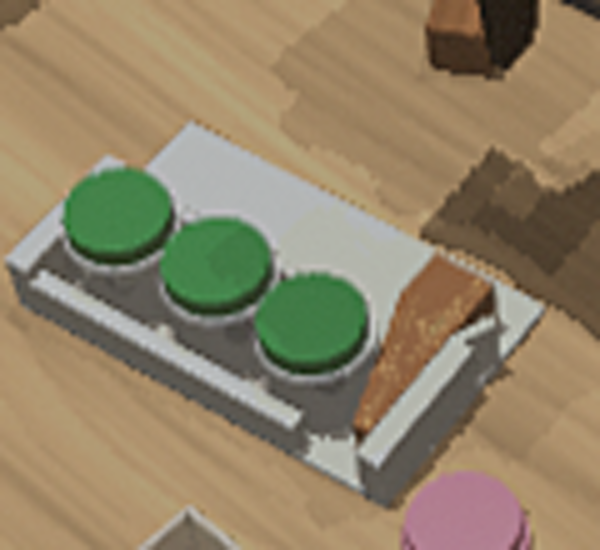

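The picture shows the wedge flat along the end wall (tip at 360,425; butt at 465,280), the jars upright and touching in their row, and the gripper clear. Handing in.

```bash
python3 -c "
from h import *
print(env.job_done())"
```

```text
the job is handed in; nothing more can be done
None
```

The large wedge is jammed in the gap, flat on the tray floor with its straight side along the +100 mm end wall. The three jars stand upright and tight in their row. I handed the job in at about 14.5 s with the gripper clear and touching nothing. No verdict is reported.

- **Driving:** I gripped the wedge across its butt, felt for the wall to line it up, and drove it in by force readings. I then let go and pushed the butt from behind with closed fingers. It moved about 1.5 mm in all, and under 1 mm as the push rose from 18 N to 40 N, so it would go no further.
- **Jar positions:** In the last picture the lids measure y = -70.4, -12.0 and +48.6 mm. The tight values are -70, -10 and +50, and my measurements are good to about 2 mm.
- **Disagreement:** While I still held the wedge, its origin read about 3 mm short of the home x of -27 mm. That is within my error in locating the tray, and the push from behind made up about 1 mm of it.
- **Trouble on release:** When I opened the gripper, the finger on the wall side pressed against the flared wall. The wrist force was about 65 N, under the 120 N limit. I narrowed the opening and lifted clear, and the wedge and jars did not move in the picture.

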